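# Load the capstan blank and index the dividing fixture to its third stop

### The job

Lift the little wooden capstan blank up and off its forked hook and lower it gently, shank first, into the hole of the square collet block on the dividing fixture until its flange sits flush, and let go of it; do not drop it. Then grip the bar of the indexing knob and turn it clockwise (seen from above) from its home stop, counting three clicks to the third stop and not past it, and finish while still gripping the knob there, with the blank still seated. Leave the knob at home until the blank is in, and leave the glue bottle, wood offcut, tape roll and screwdriver where they are.

Things in the scene. Friction and masses are not known exactly. Their poses are not given: they have to be found in the camera images.
- blank: Loose capstan blank, 82 mm tall, round, about 90 g. Origin at the bottom of its shank, z up its axis. Steel shank 12 mm diameter, z 0 to 34 mm (tip chamfered); wooden flange 36 mm diameter, z 34 to 39; barrel 28 mm diameter, z 39 to 64; head 40 mm diameter, z 64 to 82, the part to grip from above. Starts hanging upright in the hook by its flange; all above the flange is clear.
- hook: Fixed stand with a forked steel hook. Origin on the work surface, under the middle of the fork where the blank hangs. Two level prongs along its x axis, 8 mm wide, 16 mm gap, tops 90 mm up, with 6 mm upturned tips at the free (-x) ends, 22 to 26 mm from the origin. Post at x = +60 mm, no higher than the prongs. Lifting the blank 40 mm straight up clears all.
- divider: Fixed grey dividing fixture, base plate 100 x 260 x 22 mm. Origin under its middle on the work surface, y along its length. Square steel collet block (50 x 50 mm, top 60 mm above the surface) at y = +70 mm; gearbox (90 x 94 mm, top 55 mm up) with the black indexing knob on it at y = -70 mm. Pips round the knob mark the stops, a long pip home.
- bore (a point): Centre of the mouth of the vertical hole in the collet block, level with its top face, z up. Hole 15 mm diameter, 3 mm chamfer, 38 mm deep: the blank's flange rests on the top face, its origin then 34 mm below this point. The collet block turns with the knob about this axis.
- knob_bar: Black grip bar of the indexing knob, 42 mm long (its x axis), 14 mm wide (y), 32 mm tall (z, up). Origin at the bar's middle, on the vertical turning axis, 79 mm above the work surface (bar from 63 to 95 mm). Stands on a 48 mm disc. A white line on top, at its -x end, points at the home pip at the start. Turns with the knob.
- index_knob (a joint): Knob angle in rad, growing clockwise seen from above. Spring detents every 24 degrees: home 0 (where it starts), stops at 0.419, 0.838, 1.257 (third), 1.676, 2.094; end stops just beyond home and the fifth. About 0.15 N m takes it over the crest between two stops, then it pulls itself into the next; let go, it settles at the nearest stop.
- glue: Bystander: white glue bottle, 48 mm diameter, 120 mm tall, origin at its underside.
- offcut: Bystander: wood offcut 100 x 50 x 35 mm, origin at the centre of its underside.
- tape: Bystander: roll of paper tape lying flat, 90 mm diameter, 22 mm tall, origin at the centre of its underside.
- driver: Bystander: screwdriver with wooden handle, 200 mm long along its x axis, lying, about 26 mm high, origin at the middle of its underside.
Things that resemble listed ones, but are neither listed nor needed, are in the scene too. What is shaped like the blank but red is not meant.

How it is judged:
By the outcome, as a careful person would: the job done as asked, in the order asked, and still so for the second after the job is handed in, while the arm keeps its last pose, push and grip.
It also fails if it takes over 61 s, if anything falls off the work surface, if the arm or the gripper's body presses on something with over 40 N, if the wrist force passes 120 N, or if a joint passes its speed limit or range.

### The arm

A 6-joint arm with a two-finger parallel gripper is mounted at the origin on the work surface. World frame = base frame: x ahead of the robot, y to its left, z up, the work surface at z = 0. Lengths are in m, angles in rad, forces in N, time in s.
With the tool pointing down it reaches from about 0.35 to 0.875 m from the base axis. Payload 15.5 kg.
Tool frame: the origin (TCP) lies on the front face of the gripper's body, between the roots of the fingers; the fingertips stand 73 mm ahead of it and the grasp point (between the pads) lies 54 mm ahead of it (env.tip_extent is the distance from the TCP to the fingertips, in m); z points along the fingers, y is the direction in which the jaws open and shut (so a half turn about z gives the same grasp; the last joint's range is limited). The gripper opens to 85 mm and grips with 20 to 120 N. Pads are 22 mm wide; open, the fingers measure 114 mm over their backs; the gripper's body (76 mm by 85 mm) begins 54 mm behind the grasp point. The pads swing forward as they close: fully open they stand 13 mm farther back than shut.
Start: joints at [1.149, 0.494, 1.345, -0, 1.302, -0.096], TCP at [0.2, 0.592, 0.304] pointing down, gripper open.
Joint ranges: [-2.91, 2.91], [-0.82, 2.16], [0.22, 2.67], [-1.22, 4.37], [0.12, 2.79], [-3.08, 3.08]. Speed limits (rad/s): [1.89, 1.89, 2.57, 3.01, 3.01, 3.01].

### API

Orientations are given as a rotation vector (axis times angle).
In Python, from station import env gives the robot as it stands.
- The arm moves only by the shell command python3 -m handwheel 'ROWS' [OPENING]. ROWS is JSON, a list of rows, each a list of 2 entries, a list of its own where there are three numbers: the shift along the tool's x, y, z in mm, then the turn, a rotation vector about the tool's x, y, z in degrees. A call has 1 to 20 rows; each row shifts and turns the commanded pose from where the row before left it, along the tool's axes as they then stand; what a row does not reach is not made up. A row lasts 1/12 s, in which the tool goes at most 41.7 mm and 7.16 degrees, less where a joint would pass 70% of its speed; a pose out of reach is approached as far as the arm can. A call with a gripper value outside its range is refused whole. OPENING is the closure in counts, from 0 (fully open) to 255 (shut), set as the call begins (- or left out, the last holds). The fingers move at their own pace and stop on an object; the grip force is fixed at half the most. Time passes only in rows, so rows that do not move let the fingers close. It gives the time, the measured TCP pose, the force and the opening at its end, in the units of the state.
- env.read_state(): the state, without advancing time (a new reading comes with each control period).
- env.camera(name): name is "side" or "top"; returns the picture (400x640x3 uint8, red, green, blue); there is no depth.
- env.camera_params(name): a dict with "fx", "fy", "cx", "cy" (pixels), "pose" (4x4, takes a point from camera to world coordinates). Camera axes: x right, y up, looking along -z (the intrinsics and any distortion apply to the point x, -y, -z); pixel columns grow to the right and rows downward; lengths in m; the calibration is good to about 2 mm. A picture is of the moment at which its call begins. camera_params takes no time and is no camera call.
- env.hand_in(): hands the job in, once; it reports no verdict.
The state is a dict: "t": time; "joint_positions": joint angles; "joint_vel": joint speeds; "joint_torque": joint torques, N m; "eef_pos": TCP position; "tcp_rot": TCP orientation; "wrist_force": force on the tool from outside, world axes, zero at the start; "moment": the same for the moment, N m; "opening": opening from 0.0 (shut) to 1.0 (fully open).
Only numpy, scipy, OpenCV 4.12 (cv2) and the standard library are available. Lean on these libraries where they do the work, as an engineer would, in place of code of your own. Each camera call takes 0.05 s, during which the arm holds its last target. There are 200 camera calls.

## Working session

There is one attempt and no reset: what is moved stays moved. The work goes in short steps, Python scripts to look and compute and a shell command to move; the robot and the scene stay as the last step left them, time stands still between calls to the robot, and variables do not carry over. Pictures are saved under pics/ and viewed, about 8 in all and at most 12, crops included, and the job is handed in when it is done.

```bash
mkdir -p pics; ls; python3 - <<'E'
from station import env
import cv2,numpy as np
s=env.read_state();print({k:np.round(v,3) for k,v in s.items()})
for n in("side","top"):
    im=env.camera(n);cv2.imwrite(f"pics/{n}0.png",cv2.cvtColor(im,cv2.COLOR_RGB2BGR))
    p=env.camera_params(n);print(n,{k:(np.round(v,4).tolist() if not isinstance(v,str) else v) for k,v in p.items()})
E
```

```text
pics
{'t': np.float64(0.0), 'joint_positions': array([ 1.15 ,  0.494,  1.346, -0.   ,  1.303, -0.096]), 'joint_vel': array([-0.   ,  0.001,  0.001, -0.001, -0.   , -0.001]), 'joint_torque': array([-2.0000e-03, -8.8218e+01, -3.8388e+01, -0.0000e+00,  1.0000e-02,
       -0.0000e+00]), 'eef_pos': array([0.2  , 0.592, 0.303]), 'tcp_rot': array([-5.09e-01, -3.10e+00,  2.00e-03]), 'wrist_force': array([0.417, 0.823, 0.234]), 'moment': array([-0.008,  0.019,  0.026]), 'opening': np.float64(1.004)}
side {'fx': 373.0234, 'fy': 373.0234, 'cx': 321.023, 'cy': 197.2493, 'pose': [[0.8498, 0.3028, -0.4315, 0.1158], [-0.5266, 0.4513, -0.7204, -0.737], [-0.0234, 0.8394, 0.5429, 0.6571], [0.0, 0.0, 0.0, 1.0]]}
top {'fx': 369.8512, 'fy': 369.8512, 'cx': 324.0999, 'cy': 193.6291, 'pose': [[-0.0035, 0.997, -0.077, 0.5009], [-1.0, -0.0032, 0.0046, 0.006], [0.0044, 0.077, 0.997, 1.3997], [0.0, 0.0, 0.0, 1.0]]}
```

View pics/side0.png

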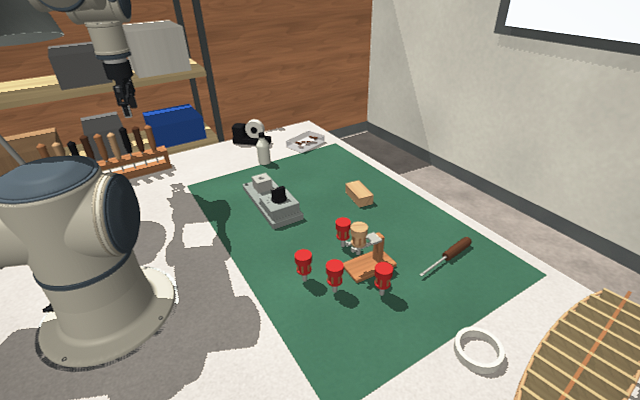

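View pics/top0.png

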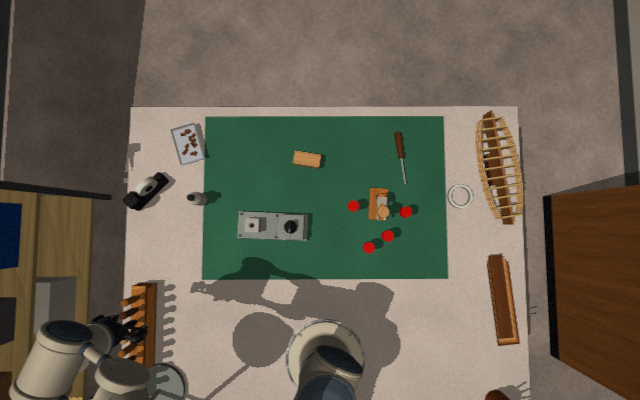

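Wooden blank on the fork is at top (382,212) and side (359,232). The red look-alikes are at top (353,206), (405,212), (388,236) and (368,247). The divider is at top (273,226), with its collet at (254,225) and knob at (291,227). I'll check the choice in a close crop.

```bash
cat > h.py <<'E'
from station import env
import cv2,numpy as np
def ray(n,u,v):
    p=env.camera_params(n);P=np.array(p["pose"])
    d=P[:3,:3]@np.array([(u-p["cx"])/p["fx"],-(v-p["cy"])/p["fy"],-1]);return P[:3,3],d
def plane(n,u,v,z):
    o,d=ray(n,u,v);return o+d*(z-o[2])/d[2]
def proj(n,X):
    p=env.camera_params(n);P=np.array(p["pose"]);q=P[:3,:3].T@(np.array(X)-P[:3,3])
    return np.array([p["cx"]+p["fx"]*q[0]/-q[2],p["cy"]-p["fy"]*q[1]/-q[2]])
def tri(u1,v1,u2,v2):
    o,d=ray("side",u1,v1);p,e=ray("top",u2,v2)
    s=np.linalg.lstsq(np.c_[d,-e],p-o,rcond=None)[0]
    a=o+d*s[0];b=p+e*s[1];return (a+b)/2,np.linalg.norm(a-b)
E
python3 - <<'E'
from h import *
a=cv2.imread("pics/side0.png");b=cv2.imread("pics/top0.png")
c=lambda i,x,y,w,h,k:cv2.resize(i[y:y+h,x:x+w],None,fx=k,fy=k,interpolation=cv2.INTER_CUBIC)
o=np.vstack([np.hstack([c(a,285,205,130,90,3),c(a,235,165,130,90,3)]),np.hstack([c(b,340,180,78,78,5),c(b,232,200,78,78,5)])[:, :780]])[:600]
cv2.imwrite("pics/c1.png",o);print(o.shape)
E
```

```text
(600, 780, 3)
```

View pics/c1.png

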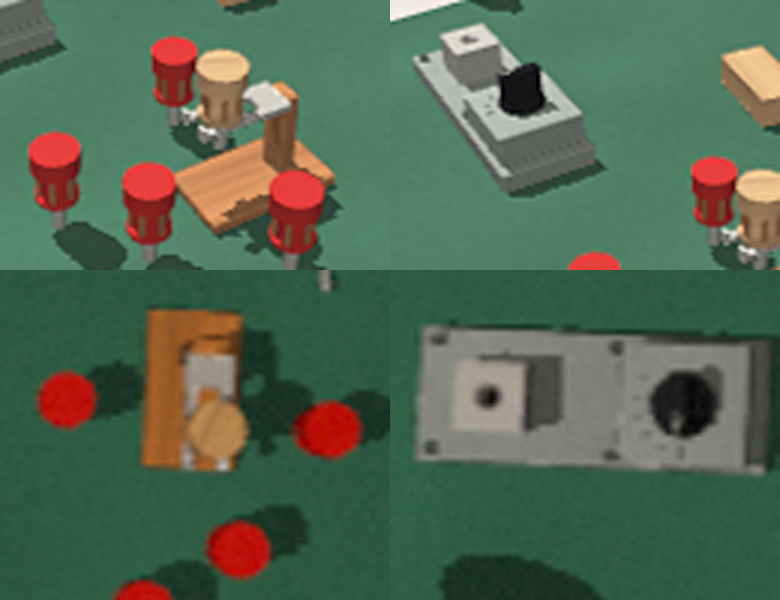

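Crop: wooden blank hanging in the fork (top ~383,212); collet bore dark dot at top ~(251,225); knob at ~(291,227). Four red heads stand clear. Measuring now.

```bash
python3 - <<'E'
from h import *
b=cv2.imread("pics/top0.png");a=cv2.imread("pics/side0.png")
np.set_printoptions(precision=4,suppress=True)
def blobs(im,m,roi,mn=15):
    x,y,w,h=roi;z=np.zeros(m.shape,np.uint8);z[y:y+h,x:x+w]=m[y:y+h,x:x+w]*255
    n,l,s,c=cv2.connectedComponentsWithStats(z);return [(np.round(c[i],1),s[i].tolist()) for i in range(1,n) if s[i,4]>mn]
B,G,R=[b[...,i].astype(int) for i in range(3)]
red=(R>130)&(G<60)
for c,s in blobs(b,red,(330,180,90,90)): print("red",c,s,plane("top",*c,.138)[:2])
hsv=cv2.cvtColor(b,cv2.COLOR_BGR2HSV)
print("patch colors head",b[212,383],"wood",b[195,373], "block",b[218,245],"plate",b[230,270],"felt",b[260,300])
A=a.astype(int)
for c,s in blobs(a,(A[...,2]>130)&(A[...,1]<80)&(A[...,0]<80),(285,205,120,100)): print("red side",c,s)
# head: lighter wood
print(b[204:222,374:396,2]); print(b[204:222,374:396,0])
print(cv2.cvtColor(b,cv2.COLOR_BGR2GRAY)[214:238,238:268])
E
```

```text
red [353.  205.5] [348, 201, 11, 10, 95] [ 0.5573 -0.0984]
red [405.6 211.5] [400, 206, 12, 11, 101] [ 0.5362 -0.2777]
red [387.6 235.5] [382, 231, 12, 11, 98] [ 0.455  -0.2149]
red [368.3 247.3] [363, 242, 12, 12, 101] [ 0.4156 -0.1488]
patch colors head [ 77 129 177] wood [ 40  89 150] block [133 145 149] plate [120 131 129] felt [67 93 46]
red side [342.3 222. ] [336, 217, 14, 12, 114]
red side [342.3 232.8] [339, 228, 7, 13, 43]
red side [302.7 254.9] [295, 249, 17, 12, 159]
red side [334.2 265.5] [326, 260, 18, 12, 176]
red side [383.7 267.9] [375, 261, 19, 14, 197]
red side [301.6 264.3] [298, 262, 7, 9, 33]
red side [300.7 271.8] [297, 267, 12, 8, 25]
red side [333.1 279.1] [327, 273, 12, 14, 70]
red side [381.7 282. ] [374, 276, 14, 14, 74]
[[147 154 142 135 160 164 162 163 164 154 143 155 130  71  36  47  46  36
   30  20  24  25]
 [148 155 142 134 160 164 163 160 163 157 123 102  98  75  27  31  31  28
   22  26  24  26]
 [150 153 143 132 158 163 165 174 177 162 141 133 104  72  26  27  31  29
   26  29  21  27]
 [151 155 141 137 144 136 170 186 180 165 168 174 162 115  26 
[... 5309 characters left out ...]
140 142 143 141 143 142
  144 145 124 103 122 125 130 131 130 129 128 125]
 [133 131 132 134 131 132 132 133 132 131 130 132 134 132 132 134 130 135
  133 134 130 127 130 129 129 130 130 131 129 129]
 [124  94  83 105 131 128 129 130 131 130 130 128 129 132 135 132 133 133
  131 134 132 128 130 130 129 131 128 129 129 127]
 [112  75  74 104 131 132 132 129 131 129 128 129 131 131 133 133 132 130
  134 132 130 132 130 129 129 129 130 131 130 127]
 [120  89  70  99 130 130 128 130 131 132 130 128 131 133 129 132 131 132
  130 132 131 129 131 129 129 130 133 130 129 129]
 [133 134 134 131 128 130 130 132 133 132 129 130 132 133 132 133 131 131
  129 130 129 129 134 129 129 128 133 128 128 131]]
```

```bash
python3 - <<'E'
from h import *
np.set_printoptions(precision=4,suppress=True)
b=cv2.imread("pics/top0.png");a=cv2.imread("pics/side0.png")
g=lambda i:cv2.cvtColor(i,cv2.COLOR_BGR2GRAY).astype(float)
def cen(w,x,y): 
    w=np.clip(w,0,None);Y,X=np.mgrid[:w.shape[0],:w.shape[1]];return x+(w*X).sum()/w.sum(),y+(w*Y).sum()/w.sum()
G=g(b);bt=cen(150-G[221:230,247:256],247,221);print("bore top",bt,plane("top",*bt,.06))
S=g(a);print(S[172:186,250:274].astype(int))
# plate outline top view: not green
hsv=cv2.cvtColor(b,cv2.COLOR_BGR2HSV);m=((hsv[...,1]<70)&(hsv[...,2]>60)).astype(np.uint8);m[:,:225]=0;m[:,320:]=0;m[:200]=0;m[255:]=0
cs=max(cv2.findContours(m,0,2)[0],key=cv2.contourArea);r=cv2.minAreaRect(cs);bx=cv2.boxPoints(r);print(r);print(np.array([plane("top",*q,.022)[:2] for q in bx]))
K=b[212:242,274:308].astype(int).max(2);k=cen((K<70)*1.,274,212);print("knob dark",k,plane("top",*k,.08));print(K[3:26,4:30])
for c in [(383.3,211.6)]: print("blank",plane("top",*c,.138))
H=a[218:246,345:372].astype(int);print((H[...,2]-H[...,0]))
E
```

```text
bore top (np.float64(251.25056179775282), np.float64(224.95393258426967)) [0.4918 0.2629 0.06  ]
[[114 112 114 114 114 115 114 112 112 112 110 106 109 116 128 133 122 109
  113 116 114 112 112 112]
 [113 112 111 112 112 111 108 107 105 113 122 133 154 171 190 203 169 111
  109 112 114 114 112 112]
 [113 112 109 107 106 115 122 132 143 164 183 206 228 225 221 219 201 151
  112 108 112 114 113 114]
 [112 114 119 128 136 163 181 205 230 229 225 221 220 217 217 217 219 201
  152 112 108 111 113 111]
 [112 130 170 196 215 224 222 222 219 209 196 198 213 214 216 217 216 219
  202 155 116 109 112 110]
 [113 138 193 224 223 216 214 217 193 138 112 152 178 184 203 217 217 217
  218 207 162 113 109 112]
 [115 111 130 188 220 217 214 208 170 117 103 111 117 134 184 216 219 219
  221 224 200 143 108 110]
 [115 113 107 144 203 221 215 215 213 177 147 170 183 203 225 223 220 215
  212 210 183 150 132 106]
 [113 114 113 104 162 216 220 214 215 220 225 228 229 220 213 211 196 167
  139 112  97 139 163 128]
 [130 134 121 110 108 169 220 222 219 216 212 211 210 182 151 127  97 102
  107 109 106 128 19
[... 5686 characters left out ...]
 -17  -5   9  13  15]
 [ 28   0 -19 -33 -31  -1  75  96  58  54  60  64  65  62  60  63  63  60
   57  61  41  -9 -30 -21  -5   8  13]
 [-12  -5  -4 -12  -9  26  86 101  62  55  63  66  68  64  61  65  65  60
   56  61  50   3 -28 -24 -16   6  14]
 [  1  13  14   9  11  24  77  94  64  55  62  66  68  63  60  64  63  58
   56  60  52   8 -12  -4   2  12  14]
 [  3  10   8  12  13  14  52  82  69  56  63  66  66  61  61  63  61  55
   55  61  51  18   9   9   9   8  10]
 [  4  10   8  12  11   9  22  67  76  59  61  62  61  58  58  61  58  55
   56  57  38  12   7   9   9   8   4]
 [ -6   2   7   6   6  -3  -2  29  62  65  56  55  56  56  59  60  58  57
   58  50  25   8  10   8   6  -5 -17]]
```

```bash
python3 - <<'E'
from h import *
np.set_printoptions(precision=4,suppress=True)
print("side of blank est",proj("side",(.5361,-.2016,.138)),"bore",proj("side",(.492,.263,.06)))
print("tri blank",tri(359.6,226.3,383.3,211.6),"tri bore",tri(260.7,177.7,251.25,224.95))
print("knob top proj",proj("top",(.4855,.1231,.095)),proj("side",(.4855,.1231,.095)))
p=plane("top",289.5,236,.056)[:2];print("pip",p,np.degrees(np.arctan2(*(p-[.4855,.1231])[::-1])))
w=plane("top",288.6,229.8,.095)[:2];print("line",w,np.degrees(np.arctan2(*(w-[.4855,.1231])[::-1])))
E
```

```text
side of blank est [359.4275 226.6277] bore [261.3958 177.4737]
tri blank (array([ 0.5363, -0.2016,  0.1388]), np.float64(0.00044917936611656314)) tri bore (array([0.4909, 0.2635, 0.0593]), np.float64(0.0021274926657737915))
knob top proj [289.1608 226.6937] [277.8177 187.5272]
pip [0.4516 0.1253] 176.3738605788912
line [0.4746 0.125 ] 169.93283124794905
```

```bash
python3 -m handwheel '[[[0,0,0],[0,0,6.5]],[[0,0,0],[0,0,6.5]],[[0,0,0],[0,0,6.5]],[[0,0,0],[0,0,6.5]]]' 75
```

```text
t: 0.43
eef_pos: [0.2, 0.592, 0.3035]
tcp_rot: [-1.202, -2.903, 0.001]
wrist_force: [-0.2, 0.7, -0.5]
opening: 0.703
```

```bash
python3 -m handwheel '[[[-15,-6,2],[0,0,0]],[[-30,-12,3],[0,0,0]],[[-36,-14.5,3],[0,0,0]],[[-36,-14.5,3],[0,0,0]],[[-36,-14.5,3],[0,0,0]],[[-36,-14.5,3],[0,0,0]],[[-36,-14.5,3],[0,0,0]],[[-36,-14.5,3],[0,0,0]],[[-36,-14.5,3],[0,0,0]],[[-36,-14.5,3],[0,0,0]],[[-36,-14.5,3],[0,0,0]],[[-36,-14.5,3],[0,0,0]],[[-36,-14.5,3],[0,0,0]],[[-36,-14.5,3],[0,0,0]],[[-36,-14.5,3],[0,0,0]],[[-36,-14.5,3],[0,0,0]],[[-36,-14.5,3],[0,0,0]],[[-36,-14.5,3],[0,0,0]],[[-36,-14.5,3],[0,0,0]],[[-36,-14.5,3],[0,0,0]]]'
```

```text
t: 2.1
eef_pos: [0.497, -0.0955, 0.2446]
tcp_rot: [-1.194, -2.905, -0.0]
wrist_force: [1.2, 1.8, -0.5]
opening: 0.705
```

```bash
python3 -m handwheel '[[[-30,-13,0],[0,0,0]],[[-30,-13,0],[0,0,0]],[[-25,-12,0],[0,0,0]],[[-12,-6,0],[0,0,0]],[[-5.5,-3.4,0],[0,0,0]],[[0,0,0],[0,0,0]],[[0,0,0],[0,0,0]]]'; python3 - <<'E'
from h import *
s=env.read_state();print(s["eef_pos"],s["tcp_rot"],s["wrist_force"])
a=env.camera("side")[150:290,280:440,::-1];b=env.camera("top")[170:260,330:430,::-1]
cv2.imwrite("pics/c2.png",np.hstack([cv2.resize(a,(457,400),interpolation=2),cv2.resize(b,(340,306),interpolation=2) if 0 else cv2.copyMakeBorder(cv2.resize(b,(340,306),interpolation=2),0,94,0,0,0)]))
E
```

```text
t: 2.68
eef_pos: [0.5358, -0.1982, 0.2447]
tcp_rot: [-1.193, -2.905, -0.001]
wrist_force: [0.0, 0.9, 0.7]
opening: 0.707
[ 0.53578883 -0.19819572  0.24465972] [-1.19319859e+00 -2.90498754e+00 -5.04051602e-04] [0.03132994 0.94677141 0.71771288]
```

View pics/c2.png

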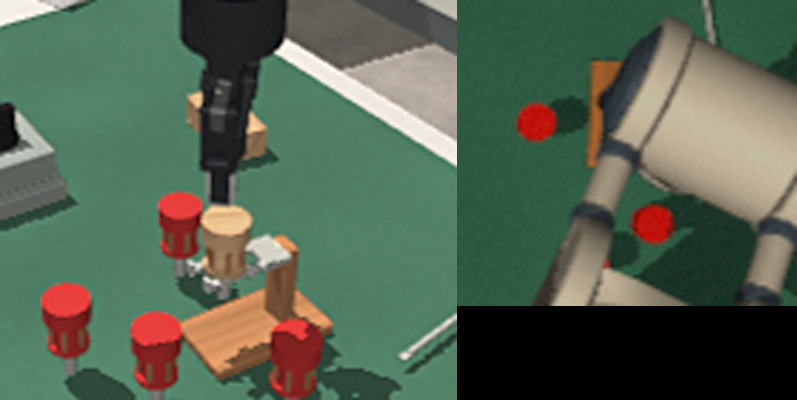

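```bash
python3 -m handwheel '[[[-2.6,-2.2,4],[0,0,0]],[[0,0,10],[0,0,0]],[[0,0,10],[0,0,0]],[[0,0,10],[0,0,0]],[[0,0,10],[0,0,0]],[[0,0,10],[0,0,0]],[[0,0,7],[0,0,0]],[[0,0,4],[0,0,0]],[[0,0,0],[0,0,0]],[[0,0,0],[0,0,0]]]'
```

```text
t: 3.62
eef_pos: [0.5367, -0.2027, 0.1798]
tcp_rot: [-1.194, -2.906, -0.0]
wrist_force: [0.2, 0.5, -0.6]
opening: 0.7
```

```bash
python3 -m handwheel '[[[0,0,0],[0,0,0]],[[0,0,0],[0,0,0]],[[0,0,0],[0,0,0]],[[0,0,0],[0,0,0]],[[0,0,0],[0,0,0]],[[0,0,0],[0,0,0]],[[0,0,0],[0,0,0]],[[0,0,0],[0,0,0]]]' 255; python3 -m handwheel '[[[0,0,-2],[0,0,0]],[[0,0,-4],[0,0,0]],[[0,0,-6],[0,0,0]],[[0,0,-8],[0,0,0]],[[0,0,-10],[0,0,0]],[[0,0,-10],[0,0,0]],[[0,0,-10],[0,0,0]],[[0,0,-10],[0,0,0]],[[0,0,-10],[0,0,0]],[[0,0,-8],[0,0,0]],[[0,0,-4],[0,0,0]],[[0,0,0],[0,0,0]]]'
python3 - <<'E'
from h import *
a=env.camera("side")[130:290,280:440,::-1]
cv2.imwrite("pics/c3.png",cv2.resize(a,(480,480),interpolation=2))
E
```

```text
t: 4.28
eef_pos: [0.5369, -0.2028, 0.1806]
tcp_rot: [1.193, 2.905, -0.0]
wrist_force: [-1.4, 0.1, 5.9]
opening: 0.449
t: 5.28
eef_pos: [0.5369, -0.2027, 0.2629]
tcp_rot: [1.193, 2.905, -0.0]
wrist_force: [0.4, -0.4, -1.5]
opening: 0.45
```

View pics/c3.png

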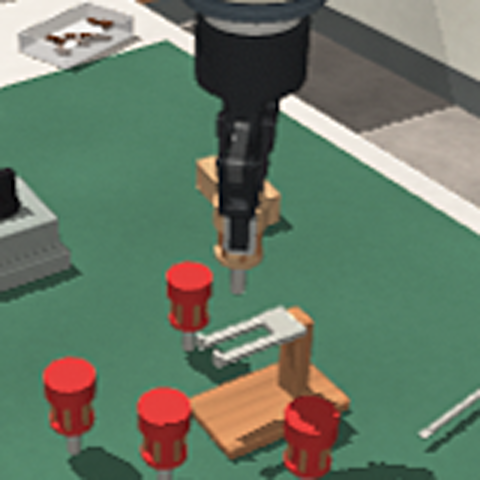

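```bash
python3 -m handwheel '[[[0,0,-12],[0,0,0]],[[0,0,-20],[0,0,0]],[[6,5,-12],[0,0,0]],[[14,11,-4],[0,0,0]],[[22,18,0],[0,0,0]],[[26,21,0],[0,0,0]],[[26,21,0],[0,0,0]],[[26,21,0],[0,0,0]],[[26,21,0],[0,0,0]],[[26,21,0],[0,0,0]],[[26,21,0],[0,0,0]],[[26,21,0],[0,0,0]],[[26,21,0],[0,0,0]],[[26,21,0],[0,0,0]],[[26,21,0],[0,0,0]],[[22,18,0],[0,0,0]],[[20,17,0],[0,0,0]],[[12,10,0],[0,0,0]],[[5.6,6.1,0],[0,0,0]],[[0,0,0],[0,0,0]]]'
```

```text
t: 7.0
eef_pos: [0.4865, 0.2629, 0.3096]
tcp_rot: [-1.191, -2.907, -0.0]
wrist_force: [0.4, -1.2, -1.3]
opening: 0.451
```

```bash
python3 -m handwheel '[[[-4.9,3.6,5],[0,0,0]],[[0,0,15],[0,0,0]],[[0,0,20],[0,0,0]],[[0,0,20],[0,0,0]],[[0,0,20],[0,0,0]],[[0,0,15],[0,0,0]],[[0,0,10],[0,0,0]],[[0,0,5],[0,0,0]],[[0,0,0],[0,0,0]],[[0,0,0],[0,0,0]],[[0,0,0],[0,0,0]]]'
python3 - <<'E'
from h import *
s=env.read_state();print(s["eef_pos"],s["tcp_rot"])
im=env.camera("side")[:,:,::-1]
a=im[130:210,215:315]
cv2.imwrite("pics/c4.png",cv2.resize(a,(750,600),interpolation=2));cv2.imwrite("pics/side4.png",im)
z=s["eef_pos"][2]-.1246
for t in (z,z+.034):print(t,proj("side",(.4918,.263,t)))
E
```

```text
t: 7.92
eef_pos: [0.4934, 0.2605, 0.2007]
tcp_rot: [1.194, 2.905, 0.001]
wrist_force: [-0.5, -0.3, -1.4]
opening: 0.451
[0.49344876 0.26049722 0.20069881] [1.19372260e+00 2.90490555e+00 1.39615029e-03]
0.07609881202705822 [260.78628292 173.13930967]
0.11009881202705822 [259.59207051 163.73675262]
```

View pics/c4.png

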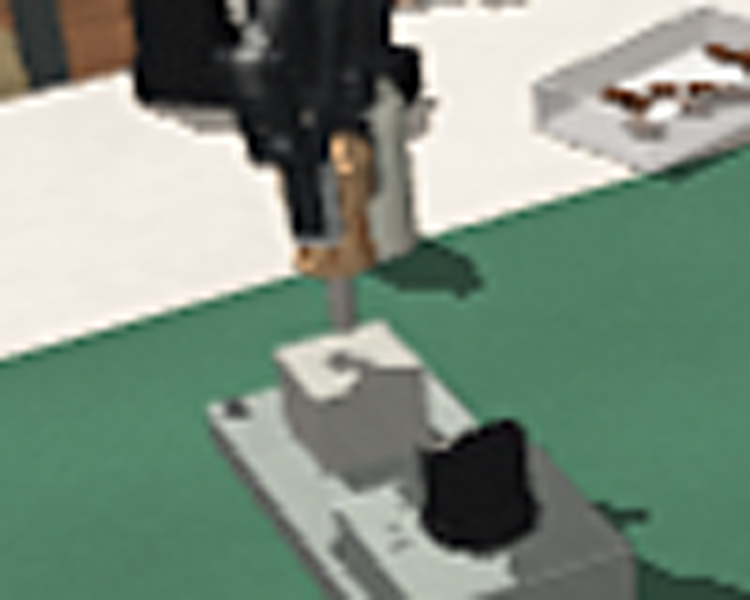

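```bash
python3 -m handwheel '[[[0.8,0.2,4],[0,0,0]],[[0,0,4],[0,0,0]],[[0,0,4],[0,0,0]],[[0,0,3],[0,0,0]],[[0,0,3],[0,0,0]],[[0,0,3],[0,0,0]],[[0,0,0],[0,0,0]]]'
```

```text
t: 8.55
eef_pos: [0.4927, 0.2613, 0.1784]
tcp_rot: [1.194, 2.906, 0.0]
wrist_force: [1.4, 1.5, -2.9]
opening: 0.447
```

```bash
python3 -m handwheel '[[[0,0,3],[0,0,0]],[[0,0,3],[0,0,0]],[[0,0,2],[0,0,0]],[[0,0,0],[0,0,0]]]';python3 -m handwheel '[[[0,0,2],[0,0,0]],[[0,0,2],[0,0,0]],[[0,0,2],[0,0,0]],[[0,0,0],[0,0,0]]]'
```

```text
t: 8.88
eef_pos: [0.4927, 0.2614, 0.1705]
tcp_rot: [1.194, 2.906, 0.0]
wrist_force: [2.6, 2.4, -4.4]
opening: 0.447
t: 9.22
eef_pos: [0.4927, 0.2613, 0.1646]
tcp_rot: [1.194, 2.906, 0.0]
wrist_force: [3.3, 1.6, -3.7]
opening: 0.449
```

```bash
python3 -m handwheel '[[[0,0.6,2],[0,0,0]],[[0,0,2],[0,0,0]],[[0,0,2],[0,0,0]],[[0,0,2],[0,0,0]],[[0,0,1],[0,0,0]],[[0,0,1],[0,0,0]],[[0,0,0],[0,0,0]]]'
```

```text
t: 9.8
eef_pos: [0.4928, 0.2616, 0.1546]
tcp_rot: [-1.194, -2.906, 0.0]
wrist_force: [1.7, 0.4, -2.1]
opening: 0.447
```

```bash
python3 -m handwheel '[[[0,0,1],[0,0,0]],[[0,0,1],[0,0,0]],[[0,0,1],[0,0,0]],[[0,0,0],[0,0,0]]]';python3 -m handwheel '[[[0,0,0.7],[0,0,0]],[[0,0,0.5],[0,0,0]],[[0,0,0],[0,0,0]]]'
python3 - <<'E'
from h import *
im=env.camera("side")[:,:,::-1]
cv2.imwrite("pics/c5.png",cv2.resize(im[130:210,215:315],(750,600),interpolation=2))
E
```

```text
t: 10.13
eef_pos: [0.4929, 0.2617, 0.1517]
tcp_rot: [-1.194, -2.906, 0.0]
wrist_force: [1.4, 0.3, -2.0]
opening: 0.45
t: 10.38
eef_pos: [0.4929, 0.2617, 0.1507]
tcp_rot: [-1.194, -2.906, 0.0]
wrist_force: [0.9, 0.2, -0.8]
opening: 0.449
```

View pics/c5.png

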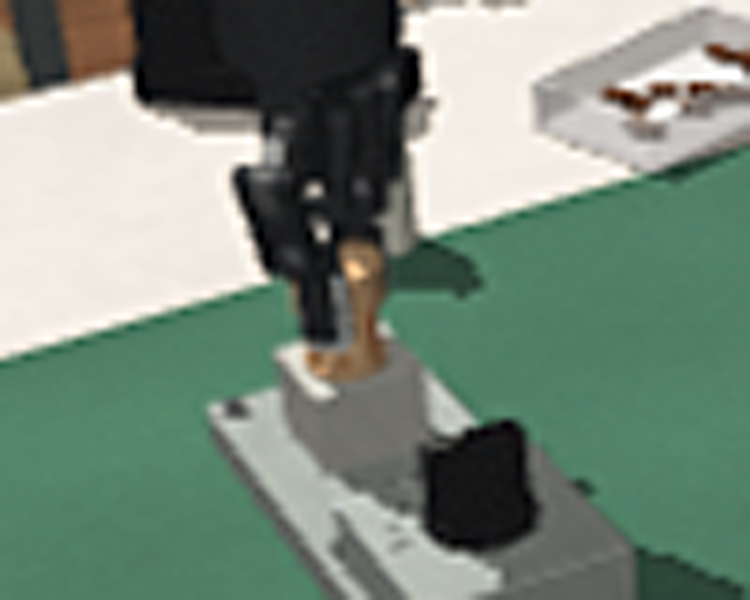

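The shank is in the hole, with the flange just above the block's top face. I'll feel for contact in small steps.

```bash
for i in 1; do python3 -m handwheel '[[[0,0,0.5],[0,0,0]],[[0,0,0],[0,0,0]]]'; python3 -m handwheel '[[[0,0,0.5],[0,0,0]],[[0,0,0],[0,0,0]]]'; done
```

```text
t: 10.6
eef_pos: [0.4929, 0.2617, 0.1506]
tcp_rot: [1.194, 2.906, 0.0]
wrist_force: [-1.2, -1.2, 8.4]
opening: 0.448
t: 10.77
eef_pos: [0.493, 0.2617, 0.1505]
tcp_rot: [1.194, 2.906, 0.001]
wrist_force: [-3.3, -1.8, 18.1]
opening: 0.447
```

```bash
python3 -m handwheel '[[[0,0,-0.4],[0,0,0]],[[0,0,-0.3],[0,0,0]],[[0,0,0],[0,0,0]]]'; python3 -m handwheel '[[[0,0,0],[0,0,0]],[[0,0,0],[0,0,0]],[[0,0,0],[0,0,0]],[[0,0,0],[0,0,0]],[[0,0,0],[0,0,0]]]' 75;  python3 -m handwheel '[[[0,0,-3],[0,0,0]],[[0,0,-6],[0,0,0]],[[0,0,-10],[0,0,0]],[[0,0,-15],[0,0,0]],[[0,0,-15],[0,0,0]],[[0,0,-15],[0,0,0]],[[0,0,-10],[0,0,0]],[[0,0,-5],[0,0,0]],[[0,0,0],[0,0,0]]]'
```

```text
t: 11.02
eef_pos: [0.493, 0.2617, 0.1506]
tcp_rot: [1.194, 2.906, 0.0]
wrist_force: [-1.6, -1.3, 8.7]
opening: 0.451
t: 11.43
eef_pos: [0.4929, 0.2617, 0.1503]
tcp_rot: [-1.194, -2.906, 0.0]
wrist_force: [-0.6, -1.5, 0.9]
opening: 0.708
t: 12.18
eef_pos: [0.4933, 0.2619, 0.2307]
tcp_rot: [1.193, 2.905, 0.002]
wrist_force: [0.8, -0.0, 1.0]
opening: 0.702
```

```bash
python3 -m handwheel '[[[0,0,0],[0,0,-7.1]],[[0,0,0],[0,0,-7.1]],[[0,0,0],[0,0,-7.1]],[[0,0,0],[0,0,-7.1]],[[0,0,0],[0,0,-7.1]],[[0,0,0],[0,0,-7.1]],[[0.3,-10,0],[0,0,0]],[[0.3,-20,0],[0,0,0]],[[0.3,-30,0],[0,0,0]],[[0.3,-30,0],[0,0,0]],[[0,-25,0],[0,0,0]],[[0,-15,0],[0,0,0]],[[0,-7,0],[0,0,0]],[[0,0,0],[0,0,0]],[[0,0,0],[0,0,0]]]'
python3 - <<'E'
from h import *
s=env.read_state();r=s["tcp_rot"];print(s["eef_pos"],r,2*np.degrees(np.arctan2(r[1],r[0]))%360-90)
im=env.camera("side")[:,:,::-1];t=env.camera("top")[:,:,::-1]
cv2.imwrite("pics/side6.png",im)
o=np.hstack([cv2.resize(im[125:235,220:320],(500,550),interpolation=2),cv2.copyMakeBorder(cv2.resize(t[195:255,235:295],(300,300),interpolation=2),0,250,0,0,0)])
cv2.imwrite("pics/c6.png",o)
E
```

```text
t: 13.43
eef_pos: [0.4868, 0.1249, 0.2292]
tcp_rot: [-0.06, -3.141, -0.0]
wrist_force: [1.4, 0.3, -0.8]
opening: 0.709
[0.48675121 0.12489255 0.22919819] [-6.04586452e-02 -3.14068183e+00 -2.09510070e-04] 87.79436593855493
```

View pics/c6.png

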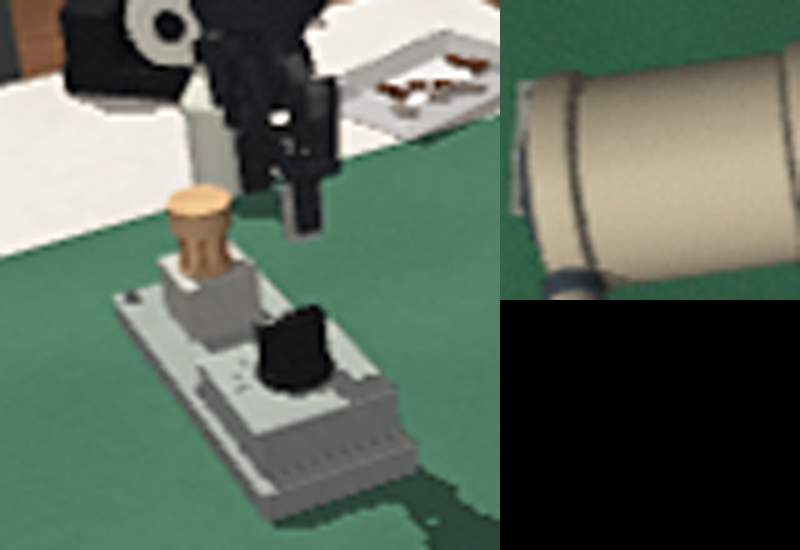

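The blank is seated upright with its flange on the block (side ~(260,177)). The knob is still at home and the open gripper stands above it. Descending onto the bar.

```bash
python3 -m handwheel '[[[1.2,-1.8,5],[0,0,0.5]],[[0,0,12],[0,0,0]],[[0,0,15],[0,0,0]],[[0,0,15],[0,0,0]],[[0,0,13],[0,0,0]],[[0,0,10],[0,0,0]],[[0,0,8],[0,0,0]],[[0,0,6],[0,0,0]],[[0,0,3],[0,0,0]],[[0,0,0],[0,0,0]],[[0,0,0],[0,0,0]]]'
```

```text
t: 14.45
eef_pos: [0.4857, 0.1231, 0.1426]
tcp_rot: [0.07, 3.14, 0.0]
wrist_force: [0.4, 0.5, -0.1]
opening: 0.706
```

```bash
python3 -m handwheel '[[[0,0,0],[0,0,0]],[[0,0,0],[0,0,0]],[[0,0,0],[0,0,0]],[[0,0,0],[0,0,0]],[[0,0,0],[0,0,0]],[[0,0,0],[0,0,0]],[[0,0,0],[0,0,0]],[[0,0,0],[0,0,0]],[[0,0,0],[0,0,0]],[[0,0,0],[0,0,0]]]' 255; python3 -c "
from h import *
s=env.read_state();print(s['moment'],s['wrist_force'],s['tcp_rot'],s['joint_positions'][5])"
```

```text
t: 15.28
eef_pos: [0.4857, 0.1243, 0.143]
tcp_rot: [0.071, 3.14, 0.003]
wrist_force: [-2.3, 17.9, 8.6]
opening: 0.151
[ 2.72819355  0.49063162 -0.01285767] [-2.27091762 17.90640127  8.60353846] [0.07110552 3.13969216 0.00316001] -1.396982796864568
```

```bash
python3 -m handwheel '[[[0,0.7,0],[0,0,0]],[[0,0.7,0],[0,0,0]],[[0,0,0],[0,0,0]]]'; python3 -c "
from h import *
s=env.read_state();print(s['moment'],s['wrist_force'],s['tcp_rot'],s['joint_positions'][5])"
```

```text
t: 15.53
eef_pos: [0.4858, 0.1246, 0.143]
tcp_rot: [0.07, 3.14, 0.0]
wrist_force: [-2.2, 0.5, 10.4]
opening: 0.151
[0.02728534 0.33542361 0.01640276] [-2.1521435   0.50688409 10.43060303] [6.99509431e-02 3.13999006e+00 7.43275809e-05] -1.3941165428786646
```

```bash
python3 -m handwheel '[[[0,0,-0.5],[0,0,2]],[[0,0,0],[0,0,4]],[[0,0,0],[0,0,4]],[[0,0,0],[0,0,4]],[[0,0,0],[0,0,4]],[[0,0,0],[0,0,4]],[[0,0,0],[0,0,2]],[[0,0,0],[0,0,0]],[[0,0,0],[0,0,0]]]'; cat > st.py <<'E'
from h import *
s=env.read_state();r=s["tcp_rot"]
print("M",s['moment'].round(3),"F",s['wrist_force'].round(1),"yaw",round(2*np.degrees(np.arctan2(r[1],r[0]))%360-90,2),"q6",s['joint_positions'][5].round(3))
E
python3 st.py
```

```text
t: 16.28
eef_pos: [0.4857, 0.1246, 0.143]
tcp_rot: [0.72, 3.058, 0.0]
wrist_force: [0.7, 2.7, 0.6]
opening: 0.149
M [ 0.4    0.006 -0.063] F [0.7 2.7 0.6] yaw 63.51 q6 -0.977
```

```bash
python3 -m handwheel '[[[0,0,0],[0,0,2]],[[0,0,0],[0,0,4]],[[0,0,0],[0,0,4]],[[0,0,0],[0,0,4]],[[0,0,0],[0,0,4]],[[0,0,0],[0,0,4]],[[0,0,0],[0,0,2]],[[0,0,0],[0,0,0]],[[0,0,0],[0,0,0]]]'; python3 st.py;  python3 -m handwheel '[[[0,0,0],[0,0,2]],[[0,0,0],[0,0,4]],[[0,0,0],[0,0,4]]]'; python3 st.py; python3 -m handwheel '[[[0,0,0],[0,0,4]],[[0,0,0],[0,0,4]],[[0,0,0],[0,0,4]],[[0,0,0],[0,0,2]],[[0,0,0],[0,0,0]],[[0,0,0],[0,0,0]],[[0,0,0],[0,0,0]]]'; python3 st.py
python3 - <<'E'
from h import *
im=env.camera("side")[:,:,::-1]
cv2.imwrite("pics/c7.png",cv2.resize(im[135:215,230:330],(750,600),interpolation=2))
E
```

```text
t: 17.03
eef_pos: [0.4857, 0.1246, 0.143]
tcp_rot: [1.338, 2.842, 0.001]
wrist_force: [-0.5, 4.6, 2.3]
opening: 0.153
M [ 0.605  0.057 -0.015] F [-0.5  4.6  2.3] yaw 39.57 q6 -0.559
t: 17.28
eef_pos: [0.4857, 0.1246, 0.143]
tcp_rot: [1.585, 2.712, 0.001]
wrist_force: [0.4, 5.0, 2.5]
opening: 0.152
M [0.716 0.117 0.101] F [0.4 5.  2.5] yaw 29.4 q6 -0.381
t: 17.87
eef_pos: [0.4857, 0.1246, 0.143]
tcp_rot: [1.899, 2.502, 0.001]
wrist_force: [0.6, 5.5, 4.3]
opening: 0.15
M [ 0.738  0.1   -0.024] F [0.6 5.5 4.3] yaw 15.61 q6 -0.141
```

View pics/c7.png

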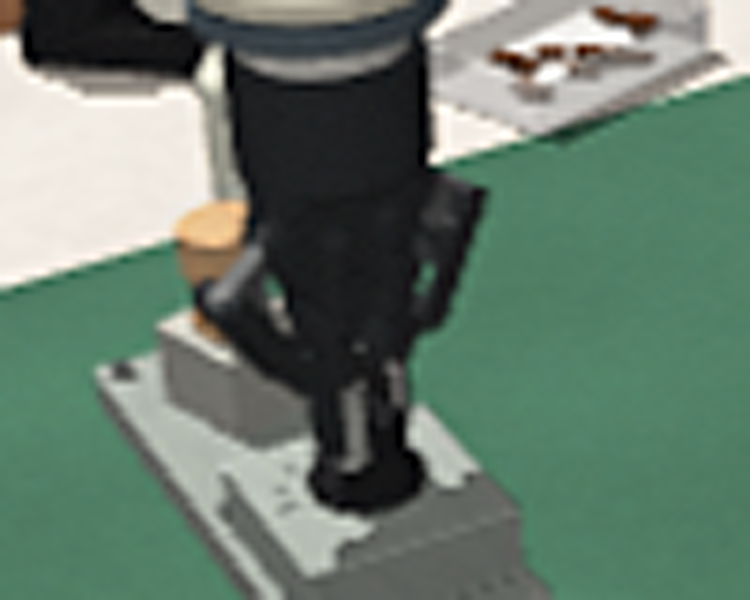

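```bash
python3 - <<'E'
from h import *
for a in (0,48,66,72,78,96):
    t=np.radians(-2.7-a);R=np.array([[np.cos(t),-np.sin(t)],[np.sin(t),np.cos(t)]])
    print(a,[proj("side",(*(np.array([.492,.263])+R@c),.06)).round(1).tolist() for c in ((.025,.025),(.025,-.025),(-.025,-.025),(-.025,.025))])
E
python3 st.py
```

```text
0 [[265.7, 172.3], [271.6, 178.8], [256.9, 182.9], [251.4, 176.2]]
48 [[271.7, 174.9], [265.0, 182.4], [250.8, 180.1], [258.0, 172.8]]
66 [[272.4, 176.5], [261.5, 183.0], [250.4, 178.5], [261.3, 172.2]]
72 [[272.3, 177.1], [260.3, 183.0], [250.4, 177.9], [262.4, 172.2]]
78 [[272.2, 177.6], [259.1, 183.1], [250.6, 177.3], [263.6, 172.2]]
96 [[271.1, 179.3], [255.8, 182.7], [251.9, 175.7], [266.7, 172.5]]
M [ 0.8    0.122 -0.047] F [0.5 5.6 3.5] yaw 15.61 q6 -0.141
```

```bash
python3 - <<'E'
from h import *
im=env.camera("side")[:,:,::-1]
g=cv2.cvtColor(im,cv2.COLOR_BGR2GRAY)
print(list(range(248,276)));
for r in range(172,198):print(r,*g[r,248:276])
o=cv2.resize(im[168:200,244:284],(800,600)[:1]+(600,),interpolation=2) if 0 else cv2.resize(im[168:198,244:284],(800,600),interpolation=2)
cv2.imwrite("pics/c8.png",o)
E
```

```text
[248, 249, 250, 251, 252, 253, 254, 255, 256, 257, 258, 259, 260, 261, 262, 263, 264, 265, 266, 267, 268, 269, 270, 271, 272, 273, 274, 275]
172 110 113 112 112 112 114 110 104 91 65 79 117 132 118 78 45 48 74 73 29 21 27 28 29 29 30 30 24
173 112 111 111 111 111 113 113 87 46 66 111 145 136 96 55 50 50 81 95 60 19 24 26 27 29 31 31 28
174 113 112 112 113 111 112 117 87 26 83 132 144 115 66 42 47 53 71 113 99 17 25 23 26 28 27 30 29
175 111 112 113 112 109 107 121 101 30 63 96 84 59 53 32 30 49 76 151 144 18 31 30 29 26 28 31 29
176 112 114 114 109 114 134 167 156 73 32 59 55 39 36 24 25 33 54 110 107 28 27 33 31 29 29 29 26
177 112 113 115 133 167 208 222 182 112 48 35 33 29 29 27 25 24 26 72 101 70 23 29 33 33 33 30 30
178 113 112 121 182 222 224 225 185 116 99 71 29 22 25 27 29 27 21 48 104 99 29 27 30 30 32 31 28
179 114 113 110 114 151 191 213 203 159 134 116 63 30 24 26 26 28 27 21 52 61 39 26 28 30 31 30 28
180 114 114 111 107 100 110 153 199 212 181 134 101 63 29 20 24 27 25 26 24 26 27 26 26 29 30 28 26
181 115 119 126 117 106 105 102 111 155 207 196 158 133 62 23 19 26 29 2
[... 1044 characters left out ...]
 100 100 100 102 100 101 102 98 68 22 26 26 33
192 143 185 185 183 183 185 184 186 187 191 162 124 119 99 94 98 100 100 100 97 95 95 110 90 17 27 27 32
193 105 153 187 186 183 184 183 183 184 183 188 193 166 125 111 92 94 93 97 104 119 131 152 136 38 22 26 20
194 95 126 173 189 182 180 182 180 181 181 182 185 189 194 165 122 115 114 137 152 188 210 204 170 80 20 24 13
195 100 87 131 181 187 183 182 181 179 178 180 182 183 189 192 196 180 180 201 198 196 197 194 151 66 23 30 30
196 106 94 92 142 184 185 184 183 184 180 179 187 190 193 196 193 194 193 192 189 183 190 202 155 44 41 51 69
197 108 99 95 99 149 185 184 184 183 181 182 193 201 195 192 192 192 192 192 182 154 172 181 105 21 31 43 75
```

View pics/c8.png

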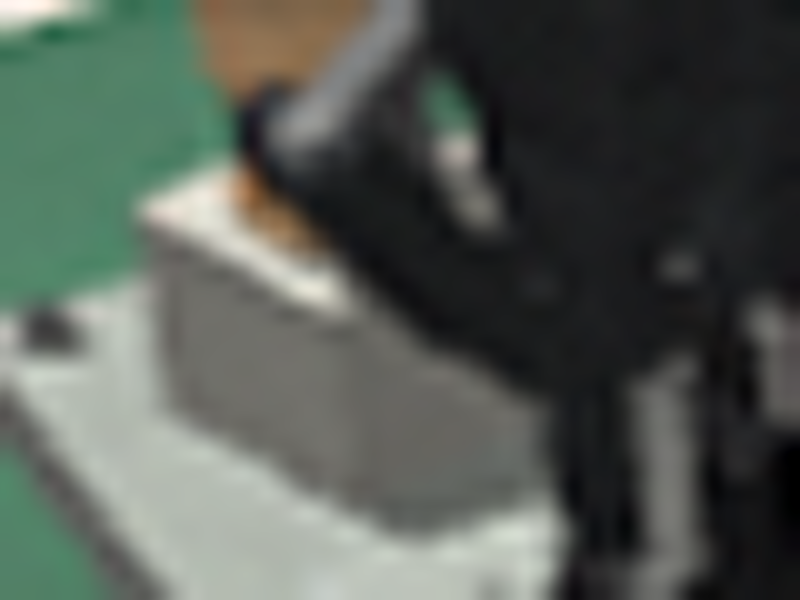

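The block corners are at (260.5,183) and (250.5,178), which matches a 72° turn and so the third stop. The flange is flat on the block. Handing in.

```bash
python3 -c "
from station import env
print(env.hand_in())"
```

```text
the job is handed in; nothing more can be done
None
```

I lifted the wooden blank off the hook, lowered it into the collet hole and let go of it. I then turned the knob clockwise three stops and handed in at about 18 s of the 61 s allowed, still gripping the bar.

- **Blank seating:** I lowered it until I felt contact, about 18 N at the wrist, then released it. Pictures after release and after the turn show the flange flat on the block; in the last one the fingers hide part of it.
- **Knob angle:** The tool turned 71.8° from home. The collet block's corners in the side view match a 72° turn, which is the third stop. The residual moment about the knob was about 0.05 N m, so it sits in the stop.
- **Forces:** The grip on the knob first pulled sideways with 18 N, because my estimate of its centre was about 1.5 mm off. I corrected that before turning. At the last reading the wrist force was about 6 N.
- **Not checked:** I did not re-measure the four bystanders at the end. No move went near them and no unexpected contact force showed up.

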